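# Sort four brass blanks into their work-holders

## Robot

A 7-joint arm with a two-finger parallel gripper is mounted at the origin on a cart in front of the work surface, level with it; the furniture and walls round the work are solid. World frame = base frame: x ahead of the robot, y to its left, z up, the work surface at z = 0. Lengths are in m, angles in rad, forces in N, time in s.
With the tool pointing down it reaches from about 0.425 to 0.925 m from the base axis. Payload 6.8 kg.
Tool frame: the origin (TCP) lies midway between the tips of the shut fingers; the grasp point (between the pads) lies r.grip_point_offset behind it (r.grip_point_offset is the distance from the TCP to the grasp point, in m); z points along the fingers, y is the line along which they close (so a half turn about z gives the same grasp; the last joint's range is limited). The gripper opens to 85 mm and grips with 20 to 120 N. Pads are 22 mm wide; open, the fingers measure 114 mm over their backs; the gripper's body (76 mm by 85 mm) begins 54 mm behind the grasp point. The pads swing forward as they close: fully open they stand 13 mm farther back than shut.
Start: joints at [1.025, 0.477, 0.022, 1.555, -0.011, 1.109, -0.083], TCP at [0.286, -0.611, 0.231] pointing down, gripper open.
Joint ranges: [-2.96, 2.96], [-0.34, 2.1], [-1.41, 1.46], [0.24, 2.44], [-1.37, 4.51], [0.17, 1.92], [-2.96, 2.96]. Speed limits (rad/s): [2.39, 2.39, 3.14, 3.14, 3.14, 3.14, 3.14].

## Interface

Orientations are given as a rotation vector (axis times angle).
In Python, from bench import r gives the robot as it stands. The module is installed in compiled form; this text tells all that it offers.
- The arm moves only by the shell command python3 -m crank 'ROWS' [FORCE]. ROWS is JSON, a list of rows, each a list of 5 numbers: the shift along the world's x, y, z in units of 200 mm (1.0 is 200 mm), then the turn about the world's z in units of 45 degrees (1.0 is 45 degrees), then the opening, from -1 (shut) to 1 (fully open). In form: [[dx, dy, dz, turn, jaw], ...]. A call has 1 to 8 rows; each row shifts and turns the commanded pose from where the row before left it; what a row does not reach is not made up. A row lasts 1/12 s, in which the tool goes at most 41.7 mm and 7.16 degrees, less where a joint would pass 70% of its speed; a pose out of reach is approached as far as the arm can. A call with a number of a shift or a turn outside -1 to 1 is refused whole. A call with a gripper value outside its range is refused whole. The fingers move at their own pace and stop on an object; FORCE is the grip in N (left out, the last holds). Time passes only in rows, so rows that do not move let the fingers close. It gives the time, the measured TCP pose, the force, the opening and the grip force at its end, in the units of the state.
- r.get_obs(): the state, without advancing time (a new reading comes with each control period).
- r.grab_frame(name): name is "side" or "top"; returns the picture (420x560x3 uint8, blue, green, red); there is no depth.
- r.camera_model(name): a dict with "fx", "fy", "cx", "cy" (pixels), "R" (3x3) and "t" (3): a world point X has camera coordinates R X + t. Camera axes: x right, y down, z forward; pixel columns grow to the right and rows downward; lengths in m; the calibration is good to about 2 mm. A picture is of the moment at which its call begins. camera_model takes no time and is no camera call.
- r.hand_in(): hands the job in; it is judged then, once.
The state is a dict: "clock": time; "joints": joint angles; "qvel": joint speeds; "tau": joint torques, N m; "tcp_pos": TCP position; "orientation": TCP orientation; "contact_force": force on the tool from outside, world axes, zero at the start; "moment": the same for the moment, N m; "grip_width": finger opening in m; "gripper_force": force on a finger pad.
Only numpy, scipy, OpenCV 4.12 (cv2) and the standard library are available. Lean on these libraries where they do the work, as an engineer would, in place of code of your own. Each camera call takes 0.05 s, during which the arm holds its last target. There are 200 camera calls.

## Task

Four brass blanks for the next job lie mixed on the marking-out board; sort each into the holder that fits its shape, ready for marking out. Lay the round rod centrally in the pair of V-blocks, slide the large collar fully down over the thick spigot and the small collar fully down over the thin spigot, and seat the rectangular block on the parallels in the vise, midway between the jaw ends with its long side along the jaws, then push the sliding jaw up by its palm pad so that the block is held against the fixed jaw. Leave everything seated and at rest.

Things in the scene. Friction and masses are not known exactly. Their poses are not given: they have to be found in the camera images.
- block: Brass block 40 x 52 x 28 mm (its x, y, z), loose, 0.45 kg. Origin: centre of its underside. Best gripped across its 52 mm length (on the +y and -y ends), clear of the jaws. Clamped in the vise it is centred at vise x = +20 mm, y = 0, its x along the vise's x, underside 34 mm above the board. On the parallels it tips over if set down with its centre below vise x = +10 mm.
- rod: Brass round rod on the grey board (its top is 24 mm above the workbench, z = 0.024; all the task stands on it), diameter 24 mm, length 100 mm, lying, loose, 0.38 kg. Origin at its centre (12 mm above the board), x along its axis; it can roll.
- large_collar: Brass plain collar, outside diameter 46 mm, bore 30 mm, 18 mm high, lying flat, loose, 0.14 kg. Origin at the centre of its underside, z up along the bore.
- small_collar: Brass plain collar, outside diameter 34 mm, bore 20 mm, 18 mm high, lying flat, loose, 0.09 kg. Origin at the centre of its underside, z up along the bore.
- vise: Low grey vise fixed, base 175 x 70 mm. Origin: centre of its underside; x is the clamping direction, y runs along the jaws. Fixed jaw face at x = +40 mm, sliding jaw on the -x side; jaws 70 mm wide, tops 54 mm above the board, bed at 22 mm. Two fixed steel parallels lie on the bed along y, 6 mm wide, centred at x = +7 and +33 mm, tops 34 mm above the board.
- jaw (a joint): Sliding jaw of the vise, metres it has moved in the vise's +x direction. At 0 the jaw opening is 76 mm, at 0.036 it is 40 mm and grips the block; travel 0 to 0.040. It starts at 0 to 0.008. Pushing it takes about 5 N, and it stays where it is left.
- palm_pad (a point): Centre of the rubber palm pad on the back (-x side) of the sliding jaw, 54 mm wide, 22 mm high, 40 mm above the board, moving with the jaw; push here in the vise's +x direction. The pad is at vise x = -64 mm when the jaw joint is 0; the bed behind it is 22 mm above the board.
- v_blocks: Pair of steel V-blocks on a plate 94 x 56 mm, fixed. Origin: centre of the plate's underside; x runs along the V grooves. Blocks 20 mm long, centred at x = -32 and +32 mm, a 44 mm gap between them for the fingers (plate top 8 mm above the board). 90 degree grooves 30 mm wide at the top, block tops 34 mm up. The seated rod lies along x, centred, its axis 36 mm above the board.
- thick_spigot: Dark steel disc, diameter 60 mm, 12 mm high, fixed, with an upright bullet-nosed steel spigot of diameter 24 mm at its centre; the tip is 46 mm above the board, the nose tapers above 34 mm. Origin at the centre of its underside. A seated collar's underside is 12 mm above the board.
- thin_spigot: Same dark steel disc, diameter 60 mm, 12 mm high, fixed, but its bullet-nosed spigot has diameter 14 mm; tip 46 mm above the board, the nose tapers above 34 mm. Origin at the centre of its underside. A seated collar's underside is 12 mm above the board.

How it is judged:
At the end, for the whole second after the job is handed in: Block level on the parallels (2 mm), mid-jaw within 12 mm, within 2.5 mm of the fixed jaw, jaw joint over 0.0345. Rod seated in both Vs, within 12 mm of the middle, 0.06 rad. Large collar on the thick spigot, small on the thin, each within 2.5 mm of its base. All at rest (x of block in the frame of vise between 0.0175 and 0.0225 m and y of block in the frame of vise between -0.012 and 0.012 m and z of block in the frame of vise between 0.032 and 0.0365 m and angle between the x axis of block and the x axis of vise, either way round below 0.06 rad and angle between block's own z axis and vertical below 0.06 rad and value of joint jaw above 0.0345 m and x of rod in the frame of v_blocks between -0.012 and 0.012 m and y of rod in the frame of v_blocks between -0.003 and 0.003 m and z of rod in the frame of v_blocks between 0.033 and 0.0385 m and angle between the x axis of rod and the x axis of v_blocks, either way round below 0.06 rad and horizontal distance between large_collar and thick_spigot below 0.005 m and z of large_collar in the frame of thick_spigot below 0.0145 m and angle between each of large_collar, small_collar's own z axis and vertical below 0.08 rad and horizontal distance between small_collar and thin_spigot below 0.005 m and z of small_collar in the frame of thin_spigot below 0.0145 m and linear speed of each of block, rod, large_collar, small_collar below 0.02 m/s); the robot touches nothing.
It also fails if it takes over 120 s, if anything falls off the work surface, if the arm or the gripper's body presses on something with over 40 N, if the wrist force passes 120 N, or if a joint passes its speed limit or range.

## Working session

There is one attempt and no reset: what is moved stays moved. The work goes in short steps, Python scripts to look and compute and a shell command to move; the robot and the scene stay as the last step left them, time stands still between calls to the robot, and variables do not carry over. Pictures are saved under pics/ and viewed, at most 16 in all, crops included, and the job is handed in when it is done.

```bash
mkdir -p pics; python3 - <<'E'
from bench import r
import cv2
for n in("top","side"):
    cv2.imwrite(f"pics/{n}0.png",r.grab_frame(n)); m=r.camera_model(n); print(n,m)
print(r.get_obs(), r.grip_point_offset)
E
```

```text
top {'fx': 530.6378356393944, 'fy': 530.6378356393944, 'cx': 277.52225297849344, 'cy': 218.60253540883102, 'R': array([[ 7.30447377e-03, -9.99972916e-01, -9.00693907e-04],
       [-9.92288200e-01, -7.13687871e-03, -1.23746486e-01],
       [ 1.23736707e-01,  1.79765090e-03, -9.92313456e-01]]), 't': array([-0.06786549,  0.50425945,  1.39295431])}
side {'fx': 417.37297760496506, 'fy': 417.37297760496506, 'cx': 282.2492513267668, 'cy': 196.11103276495857, 'R': array([[-0.97538736, -0.22026892, -0.01005474],
       [-0.06991373,  0.35219305, -0.93331245],
       [ 0.20912094, -0.9096382 , -0.35892447]]), 't': array([0.49617678, 0.12204823, 0.88438857])}
{'clock': 0.1, 'joints': array([ 1.0248934 ,  0.4777275 ,  0.02234201,  1.55633862, -0.01149959,
        1.10927184, -0.08309087]), 'qvel': array([ 0.00115395, -0.00071356, -0.0006158 , -0.00246003, -0.00064532,
       -0.00046836, -0.0018869 ]), 'tau': array([ 4.98465408e-03, -5.97765934e+01,  1.61384538e+00, -2.81958675e+01,
        1.28362534e-02,  4.93591855e-03, -4.65255823e-05]), 'tcp_pos': array([ 0.28593797, -0.61087141,  0.23042206]), 'orientation': array([-3.06510132e+00, -6.81929890e-01,  7.30020730e-04]), 'contact_force': array([ 0.06097498, -0.12062362, -0.66107267]), 'moment': array([-0.02294766, -0.02444377, -0.04488613]), 'gripper_force': 0.0, 'grip_width': 0.0854464209428877} 0.0187
```

View pics/top0.png

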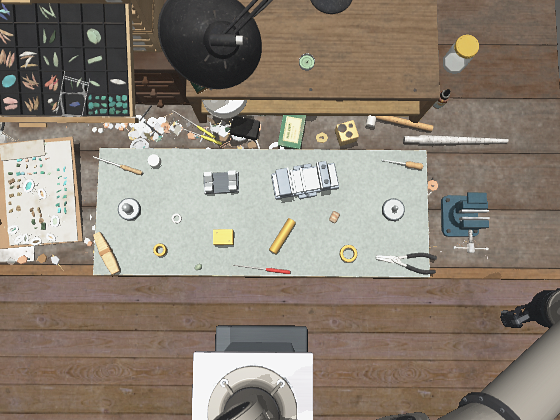

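View pics/side0.png

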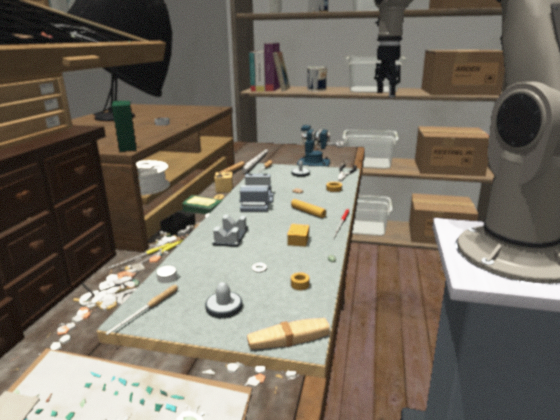

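The top view shows: block (223,237), rod (283,236), a small collar (160,250), a large collar (348,254), V-blocks (221,182), vise (306,181), and spigots (128,209) and (393,209). In the side view the nearer spigot (224,298) looks the thick one.

```bash
cat > h.py <<'E'
import cv2,numpy as np
from bench import r
def ray(n,p):
    m=r.camera_model(n);R=np.array(m["R"]);t=np.array(m["t"])
    d=R.T@np.array([(p[0]-m["cx"])/m["fx"],(p[1]-m["cy"])/m["fy"],1]);return -R.T@t,d
def on(n,p,z):
    c,d=ray(n,p);return c+d*(z-c[2])/d[2]
def tri(p,q):
    c,d=ray("top",p);e,f=ray("side",q)
    s=np.linalg.lstsq(np.c_[d,-f],e-c,rcond=None)[0];a=c+d*s[0];b=e+f*s[1]
    return (a+b)/2,np.linalg.norm(a-b)
def proj(n,X):
    m=r.camera_model(n);q=np.array(m["R"])@X+np.array(m["t"]);return np.array([m["fx"]*q[0]/q[2]+m["cx"],m["fy"]*q[1]/q[2]+m["cy"]])
def brass(im):
    h=cv2.cvtColor(im,cv2.COLOR_BGR2HSV);return cv2.inRange(h,(15,130,60),(35,255,255))
def blobs(im,amin=40):
    cs,_=cv2.findContours(brass(im),cv2.RETR_EXTERNAL,cv2.CHAIN_APPROX_NONE);return [c for c in cs if cv2.contourArea(c)>amin]
E
python3 - <<'E'
from h import *
np.set_printoptions(precision=4,suppress=True)
for n in("top","side"):
    im=cv2.imread(f"pics/{n}0.png")
    for c in blobs(im):
        x,y,w,h=cv2.boundingRect(c);m=cv2.moments(c);p=(m["m10"]/m["m00"],m["m01"]/m["m00"])
        print(n,np.array(p),cv2.contourArea(c),(x,y,w,h),np.array(cv2.minAreaRect(c)[1]),cv2.minAreaRect(c)[2],on(n,p,.036))
t=cv2.imread("pics/top0.png")
cv2.imwrite("pics/t1.png",cv2.resize(t[155:220,195:345],None,fx=5.3,fy=5.3,interpolation=cv2.INTER_CUBIC))
s=cv2.imread("pics/side0.png")
a=cv2.resize(s[165:250,205:280],None,fx=5,fy=5,interpolation=cv2.INTER_CUBIC)
b=cv2.resize(s[275:318,200:250],None,fx=5,fy=5,interpolation=cv2.INTER_CUBIC)
c=cv2.resize(s[158:183,280:325],None,fx=5,fy=5,interpolation=cv2.INTER_CUBIC)
o=np.zeros((430,640,3),np.uint8);o[:425,:375]=a;o[:215,380:630]=b;o[220:345,380:605]=c
cv2.imwrite("pics/s1.png",o)
a=cv2.resize(t[190:265,105:175],None,fx=5,fy=5,interpolation=cv2.INTER_CUBIC)
b=cv2.resize(t[190:270,335:415],None,fx=5,fy=5,interpolation=cv2.INTER_CUBIC)
o=np.zeros((400,760,3),np.uint8);o[:375,:350]=a;o[:400,355:755]=b
cv2.imwrite("pics/t2.png",o)
E
```

```text
top [282.0231 235.9912] 151.5 (269, 219, 26, 35) [ 8.189  36.8834] 31.607501983642578 [ 0.4576 -0.0765  0.036 ]
top [466.4879  45.9296] 412.0 (455, 35, 24, 23) [22. 23.] 90.0 [ 0.9929 -0.5874  0.036 ]
side [299.723  280.8341] 210.0 (291, 273, 18, 16) [15. 17.] 90.0 [0.42   0.2527 0.036 ]
side [169.7955 245.4091] 66.0 (160, 240, 22, 10) [ 5.8138 21.9135] 63.43495178222656 [0.7055 0.1767 0.036 ]
side [297.9617 234.7585] 317.5 (288, 225, 21, 21) [19.2841 19.6463] 5.194429397583008 [0.4566 0.0756 0.036 ]
side [308.3512 208.2368] 224.5 (292, 200, 33, 17) [34.785   7.9057] 18.43494987487793 [ 0.4588 -0.0747  0.036 ]
side [333.5908 186.4511] 83.5 (327, 183, 14, 8) [ 7. 13.] 90.0 [ 0.4149 -0.2465  0.036 ]
```

View pics/t1.png

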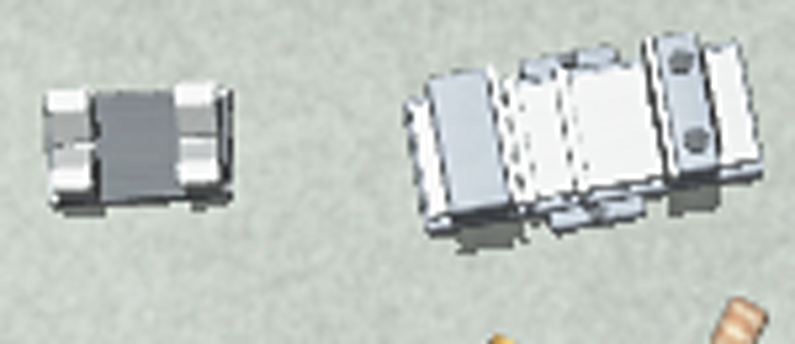

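View pics/s1.png

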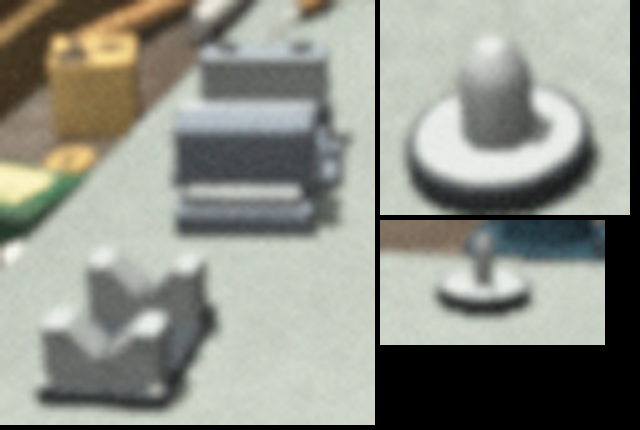

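View pics/t2.png

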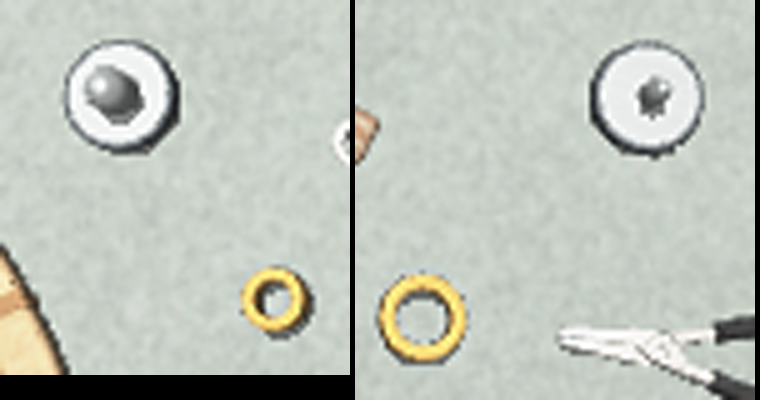

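The zooms show the left spigot is the thick one (bullet tip top ≈(124.4,207), side ≈(221.6,283)) and the right one is thin. The vise's parallels, at crop x≈515 and 567, lie to the left of its centre, so the fixed jaw is the left (+y) one and vise x points about along world +y.

```bash
python3 - <<'E'
from h import *
np.set_printoptions(precision=4,suppress=True)
pts={"thick_tip":((124.4,207),(221.6,283)),"thin_tip":((396,207),(301,162)),"thick_disc":((129.6,208.6),(224.4,302)),"thin_disc":((393.4,208.6),(300.6,171.6)),
"vb_top":((220.1,181),(230.6,223.2)),"fixjaw_top":((283.5,182),(255,188)),"sljaw_top":((323.1,175.8),(258,175))}
for k,(p,q) in pts.items(): print(k,*tri(p,q),on("top",p,.078))
im=cv2.imread("pics/top0.png");sd=cv2.imread("pics/side0.png")
h=cv2.cvtColor(im,cv2.COLOR_BGR2HSV)
m=cv2.inRange(h,(12,80,90),(38,255,255))
S=[cv2.minAreaRect(c) for c in blobs(sd)]
for nm,(x,y,w,hh),z in (("small",(148,238,26,24),.042),("large",(335,240,28,28),.042),("block",(208,226,30,24),.052),("rod",(265,214,36,44),.036)):
    mm=m*0;mm[y:y+hh,x:x+w]=m[y:y+hh,x:x+w]
    c=np.vstack([c for c in cv2.findContours(mm,cv2.RETR_EXTERNAL,cv2.CHAIN_APPROX_NONE)[0] if len(c)>6]);hu=cv2.convexHull(c)
    R=cv2.minAreaRect(hu);M=cv2.moments(hu);p=(M["m10"]/M["m00"],M["m01"]/M["m00"])
    P=on("top",p,z);bx=np.array([on("top",q,z)[:2] for q in cv2.boxPoints(R)])
    e=bx[1]-bx[0],bx[2]-bx[1]
    print(nm,np.array(p),P,"sides",[(np.linalg.norm(v)+.0026,np.degrees(np.arctan2(v[1],v[0]))) for v in e])
    best=min(blobs(sd),key=lambda c:np.linalg.norm(c.reshape(-1,2).mean(0)-proj("side",P)))
    M=cv2.moments(best);q=(M["m10"]/M["m00"],M["m01"]/M["m00"]);print("  tri",q,*tri(p,q))
# white regions
for nm,(x,y,w,hh),z in (("thick",(115,195,28,28),.036),("thin",(380,195,28,28),.036)):
    g=im[y:y+hh,x:x+w].min(2);k=np.uint8(g>222)
    c=max(cv2.findContours(k,cv2.RETR_EXTERNAL,cv2.CHAIN_APPROX_NONE)[0],key=cv2.contourArea)
    (a,b),rad=cv2.minEnclosingCircle(c);p=(a+x,b+y);print(nm,p,rad*2.63,on("top",p,z))
f=lambda a,b,z:on("top",(195+a/5.3,155+b/5.3),z)
print("vise edges base low",f(430,232,.04),f(762,178,.04))
for k,(a,b) in dict(vL=(70,140),vR=(197,136)).items(): print(k,f(a,b,.058))
fj=[f(a,b,.078) for a,b in((490,70),(508,205))];sj=[f(a,b,.078) for a,b in((645,40),(668,188),(690,33),(712,178))]
print("fixed inner",fj,"sl",sj)
E
```

```text
thick_tip [0.5291 0.3373 0.0703] 0.002994677054530388 [0.5265 0.3345 0.078 ]
thin_tip [ 0.5329 -0.3755  0.0643] 0.0012825288126816028 [ 0.5316 -0.3723  0.078 ]
thick_disc [0.5292 0.3339 0.0323] 0.0007049875776357676 [0.5224 0.3208 0.078 ]
thin_disc [ 0.5336 -0.3754  0.0326] 0.0005176548275376826 [ 0.5273 -0.3655  0.078 ]
vb_top [0.6023 0.0895 0.0561] 0.00182767007510062 [0.5971 0.0868 0.078 ]
fixjaw_top [ 0.5959 -0.0792  0.0781] 0.0006862657811531036 [ 0.5956 -0.0792  0.078 ]
sljaw_top [ 0.6153 -0.1825  0.0778] 0.004758341423412369 [ 0.6128 -0.1829  0.078 ]
small [159.1041 249.4751] [0.4189 0.2484 0.042 ] sides [(np.float64(0.03438735879175247), np.float64(-89.58542261296203)), (np.float64(0.031718961738068395), np.float64(-178.07806620293292))]
  tri (299.72301587301587, 280.83412698412695) [0.4199 0.2502 0.0344] 0.0010570002698099702
large [348.0634 253.0565] [ 0.413  -0.2513  0.042 ] sides [(np.float64(0.044946031374250156), np.float64(-89.58532503920588)), (np.float64(0.04486455300913939), np.float64(179.37018861216046))]
  tri (333.59081836327346, 186.4510978043912) [ 0.4145 -0.
[... 438 characters left out ...]
98)), (np.float64(0.025680080041651766), np.float64(-121.59394855783266))]
  tri (308.3511507052709, 208.2368225686711) [ 0.459  -0.0763  0.0353] 0.00014858246232090768
thick (127.807692527771, 208.192307472229) 25.592386894226074 [0.5294 0.3376 0.036 ]
thin (393.3113203048706, 208.80188655853271) 24.943354454040527 [ 0.5329 -0.3744  0.036 ]
vise edges base low [ 0.5572 -0.0601  0.04  ] [ 0.5861 -0.2282  0.04  ]
vL [0.5996 0.1206 0.058 ]
vR [0.6021 0.057  0.058 ]
fixed inner [array([ 0.6325, -0.0894,  0.078 ]), array([ 0.5647, -0.0986,  0.078 ])] sl [array([ 0.6482, -0.1662,  0.078 ]), array([ 0.5738, -0.1774,  0.078 ]), array([ 0.6519, -0.1886,  0.078 ]), array([ 0.5789, -0.1991,  0.078 ])]
```

```bash
python3 -m crank '[[0.064,0.18,-0.04,0,0.5],[0.064,0.18,-0.04,0,0.5],[0.064,0.18,-0.04,0,0.5],[0.064,0.18,-0.04,0,0.5],[0.064,0.18,-0.04,0,0.5],[0.064,0.18,-0.04,0,0.5],[0.064,0.18,-0.04,0,0.5],[0.064,0.18,-0.04,0,0.5]]' 40; python3 -m crank '[[0.064,0.18,-0.04,0,0.5],[0.064,0.18,-0.04,0,0.5],[0,0,0,0,0.5],[0,0,0,0,0.5],[0,0,0,0,0.5]]'
```

```text
clock: 0.77
tcp_pos: [0.3886, -0.3215, 0.1668]
orientation: [-3.067, -0.682, 0.0]
contact_force: [0.9, 0.4, 0.5]
grip_width: 0.0642
gripper_force: 0.0
clock: 1.18
tcp_pos: [0.4139, -0.2517, 0.1512]
orientation: [3.066, 0.683, -0.001]
contact_force: [-0.1, -1.1, 0.2]
grip_width: 0.064
gripper_force: 0.0
```

```bash
python3 -m crank '[[0,0,-0.15,0,0.5],[0,0,-0.15,0,0.5],[0,0,-0.15,0,0.5],[0,0,-0.1,0,0.5],[0,0,-0.08,0,0.5],[0,0,0,0,0.5],[0,0,0,0,0.5]]' 40; python3 -c '
from h import *
cv2.imwrite("pics/s2.png",cv2.resize(r.grab_frame("side")[140:220,280:400],None,fx=5,fy=5))'
```

```text
clock: 1.77
tcp_pos: [0.4133, -0.2526, 0.025]
orientation: [-3.067, -0.678, 0.002]
contact_force: [-0.7, -0.4, 0.1]
grip_width: 0.064
gripper_force: 0.0
```

View pics/s2.png

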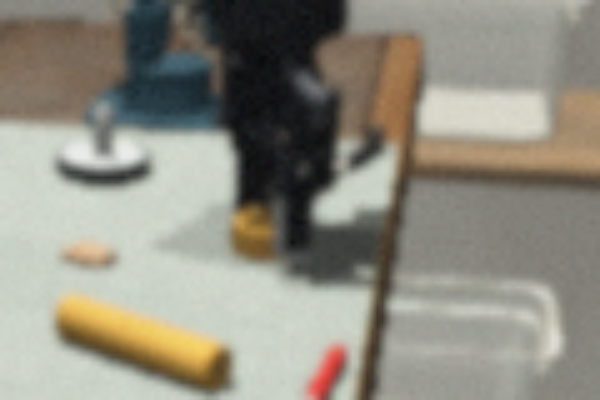

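The fingers straddle the collar, seen at crop (255,230). I'll close and lift.

```bash
python3 -m crank '[[0,0,0,0,-1],[0,0,0,0,-1],[0,0,0,0,-1],[0,0,0,0,-1],[0,0,0,0,-1],[0,0,0,0,-1],[0,0,0,0,-1],[0,0,0,0,-1]]' 40; python3 -m crank '[[0,0,0.1,0,-1],[0,0,0.15,0,-1],[0,0,0.2,0,-1],[0,0,0.2,0,-1],[0,0,0,0,-1],[0,0,0,0,-1]]'
```

```text
clock: 2.48
tcp_pos: [0.4148, -0.2522, 0.027]
orientation: [3.065, 0.681, 0.002]
contact_force: [-2.7, -0.3, 7.1]
grip_width: 0.0445
gripper_force: 39.7
clock: 2.98
tcp_pos: [0.4159, -0.2524, 0.1586]
orientation: [3.062, 0.68, 0.009]
contact_force: [-0.4, 0.0, -1.5]
grip_width: 0.0447
gripper_force: 41.5
```

```bash
python3 -m crank '[[0.038,0.196,0,0,-1],[0.038,0.196,0,0,-1],[0.038,0.196,0,0,-1],[0.038,0.196,0,0,-1],[0.038,0.196,0,0,-1],[0.038,0.196,0,0,-1],[0.038,0.196,0,0,-1],[0.038,0.196,0,0,-1]]'; python3 -m crank '[[0.038,0.196,0,0,-1],[0.038,0.196,0,0,-1],[0.038,0.196,0,0,-1],[0.038,0.196,0,0,-1],[0.038,0.196,0,0,-1],[0.038,0.196,0,0,-1],[0.038,0.196,0,0,-1],[0,0,0,0,-1]]';python3 -m crank '[[0,0,-0.15,0,-1],[0,0,-0.15,0,-1],[0,0,0,0,-1],[0,0,0,0,-1],[0,0,0,0,-1]]'; python3 - <<'E'
from h import *
print(r.get_obs()["tcp_pos"])
for n in("top","side"):
    f=r.grab_frame(n);cv2.imwrite(f"pics/{n}3.png",f)
a=cv2.imread("pics/top3.png")[170:250,90:170];b=cv2.imread("pics/side3.png")[230:330,170:270]
cv2.imwrite("pics/c3.png",np.hstack([cv2.resize(a,(390,390)),cv2.resize(b,(390,390))]))
E
```

```text
clock: 3.65
tcp_pos: [0.474, 0.0638, 0.1543]
orientation: [3.067, 0.682, -0.003]
contact_force: [1.3, -0.4, -1.6]
grip_width: 0.0448
gripper_force: 41.6
clock: 4.32
tcp_pos: [0.5261, 0.3464, 0.1544]
orientation: [-3.057, -0.694, -0.0]
contact_force: [-0.8, 2.3, -1.1]
grip_width: 0.0447
gripper_force: 41.6
clock: 4.73
tcp_pos: [0.5284, 0.3366, 0.0959]
orientation: [-3.067, -0.682, -0.0]
contact_force: [0.4, 0.9, -1.2]
grip_width: 0.0444
gripper_force: 41.7
[0.52836362 0.33659666 0.09591958]
```

View pics/c3.png

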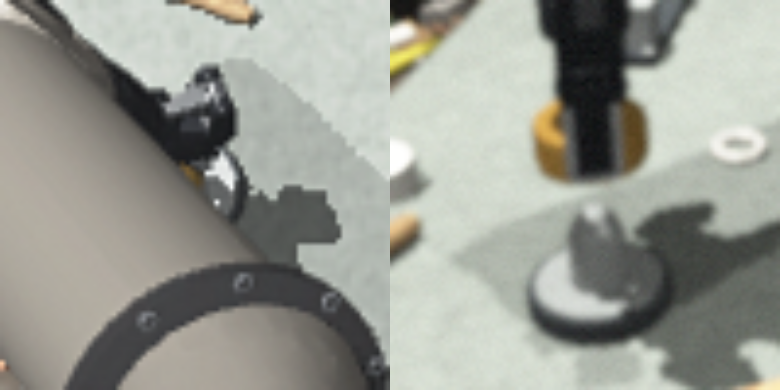

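```bash
python3 -m crank '[[0,0,-0.05,0,-1],[0,0,-0.05,0,-1],[0,0,-0.05,0,-1],[0,0,-0.03,0,-1],[0,0,0,0,-1],[0,0,0,0,-1]]'; python3 -m crank '[[0,0,-0.03,0,-1],[0,0,-0.03,0,-1],[0,0,-0.03,0,-1],[0,0,0,0,-1],[0,0,0,0,-1]]'
```

```text
clock: 5.33
tcp_pos: [0.5278, 0.3364, 0.0586]
orientation: [3.066, 0.682, -0.002]
contact_force: [-0.1, -0.1, -0.3]
grip_width: 0.0443
gripper_force: 41.6
clock: 5.75
tcp_pos: [0.5278, 0.3364, 0.0407]
orientation: [3.066, 0.682, -0.002]
contact_force: [-0.2, 0.7, -1.1]
grip_width: 0.0445
gripper_force: 41.7
```

```bash
python3 -m crank '[[0,0,0,0,0.4],[0,0,0,0,0.4],[0,0,0,0,0.4],[0,0,0,0,0.4],[0,0,0.1,0,0.4],[0,0,0.2,0,0.4],[0,0,0.15,0,0.4]]' 40; python3 -m crank '[[-0.135,-0.108,0,0,0.2],[-0.135,-0.108,0,0,0.2],[-0.135,-0.108,0,0,0.2],[-0.135,-0.108,0,0,0.2],[0,0,0,0,0.2],[0,0,0,0,0.2]]'; python3 - <<'E'
from h import *
print(r.get_obs()["tcp_pos"])
f=r.grab_frame("side");cv2.imwrite("pics/side4.png",cv2.resize(f[230:330,170:340],None,fx=4.6,fy=4.6))
E
```

```text
clock: 6.33
tcp_pos: [0.5281, 0.3367, 0.1329]
orientation: [-3.067, -0.682, 0.001]
contact_force: [0.8, -0.0, -0.1]
grip_width: 0.0597
gripper_force: 0.0
clock: 6.83
tcp_pos: [0.4192, 0.2489, 0.1316]
orientation: [3.066, 0.681, 0.0]
contact_force: [0.7, 0.5, 1.0]
grip_width: 0.0512
gripper_force: 0.0
[0.41918131 0.24890861 0.13163532]
```

View pics/side4.png

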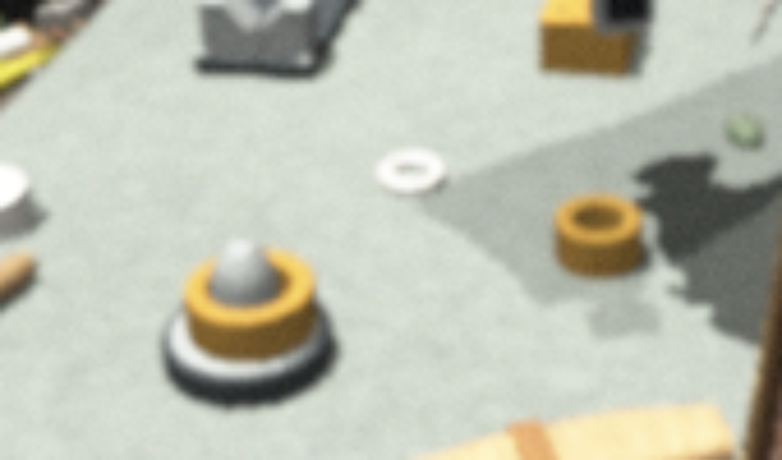

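The large collar sits flat on the thick spigot at crop (250,300), and the small collar is at (600,235). Next: grip it, lift, and carry to the thin spigot.

```bash
python3 -m crank '[[0,0,-0.15,0,0.2],[0,0,-0.15,0,0.2],[0,0,-0.14,0,0.2],[0,0,-0.08,0,0.2],[0,0,0,0,0.2],[0,0,0,0,0.2]]'; python3 -m crank '[[0,0,0,0,-1],[0,0,0,0,-1],[0,0,0,0,-1],[0,0,0,0,-1],[0,0,0,0,-1],[0,0,0,0,-1],[0,0,0,0,-1]]' 40;  python3 -m crank '[[0,0,0.1,0,-1],[0,0,0.15,0,-1],[0,0,0.2,0,-1],[0,0,0.2,0,-1],[0,0,0,0,-1],[0,0,0,0,-1]]'
```

```text
clock: 7.38
tcp_pos: [0.4207, 0.2512, 0.0269]
orientation: [-3.066, -0.683, 0.001]
contact_force: [-0.6, -0.3, 0.5]
grip_width: 0.0514
gripper_force: 0.0
clock: 7.97
tcp_pos: [0.4216, 0.2515, 0.0288]
orientation: [-3.065, -0.682, -0.006]
contact_force: [0.2, 1.2, 6.7]
grip_width: 0.0323
gripper_force: 40.1
clock: 8.47
tcp_pos: [0.4217, 0.2509, 0.16]
orientation: [-3.066, -0.681, -0.009]
contact_force: [-1.3, 0.1, -0.9]
grip_width: 0.0323
gripper_force: 40.2
```

```bash
python3 -m crank '[[0.035,-0.196,0,0,-1],[0.035,-0.196,0,0,-1],[0.035,-0.196,0,0,-1],[0.035,-0.196,0,0,-1],[0.035,-0.196,0,0,-1],[0.035,-0.196,0,0,-1],[0.035,-0.196,0,0,-1],[0.035,-0.196,0,0,-1]]'; python3 -m crank '[[0.035,-0.196,0,0,-1],[0.035,-0.196,0,0,-1],[0.035,-0.196,0,0,-1],[0.035,-0.196,0,0,-1],[0.035,-0.196,0,0,-1],[0.035,-0.196,0,0,-1],[0.035,-0.196,0,0,-1],[0.035,-0.196,0,0,-1]]'; python3 -m crank '[[0,0,-0.15,0,-1],[0,0,-0.15,0,-1],[0,0,0,0,-1],[0,0,0,0,-1],[0,0,0,0,-1]]'; python3 - <<'E'
from h import *
print(r.get_obs()["tcp_pos"])
for n in("top","side"):
    f=r.grab_frame(n);cv2.imwrite(f"pics/{n}5.png",f)
a=cv2.imread("pics/top5.png")[175:240,360:425];b=cv2.imread("pics/side5.png")[130:195,270:335]
cv2.imwrite("pics/c5.png",np.hstack([cv2.resize(a,(390,390)),cv2.resize(b,(390,390))]))
E
```

```text
clock: 9.13
tcp_pos: [0.4748, -0.0655, 0.1561]
orientation: [-3.066, -0.682, 0.004]
contact_force: [1.3, -0.1, 0.0]
grip_width: 0.0325
gripper_force: 40.2
clock: 9.8
tcp_pos: [0.5309, -0.3784, 0.1554]
orientation: [-3.065, -0.682, 0.004]
contact_force: [1.8, 0.0, -1.4]
grip_width: 0.0318
gripper_force: 40.2
clock: 10.22
tcp_pos: [0.5324, -0.3764, 0.0977]
orientation: [-3.066, -0.683, 0.0]
contact_force: [0.0, -0.3, -0.6]
grip_width: 0.032
gripper_force: 40.2
[ 0.53237533 -0.37639695  0.09768822]
```

View pics/c5.png

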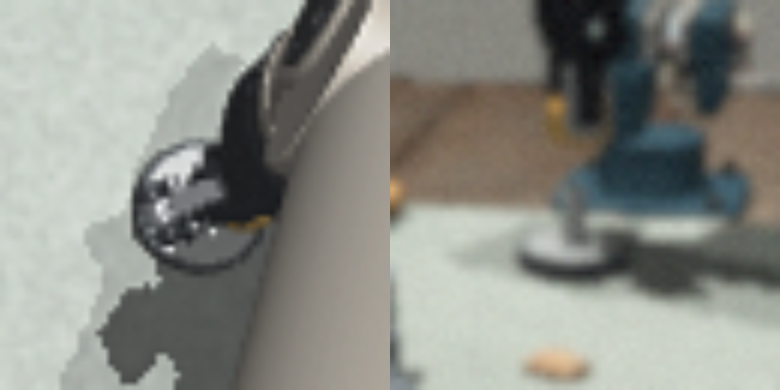

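The collar (left edge at crop x 543, so its centre is at ≈578) hangs about above the thin spigot (573). I'll lower it, watching the force.

```bash
python3 -m crank '[[0,0.005,-0.05,0,-1],[0,0,-0.05,0,-1],[0,0,-0.05,0,-1],[0,0,-0.03,0,-1],[0,0,0,0,-1],[0,0,0,0,-1]]'; python3 -m crank '[[0,0,-0.03,0,-1],[0,0,-0.03,0,-1],[0,0,-0.02,0,-1],[0,0,0,0,-1],[0,0,0,0,-1]]'
```

```text
clock: 10.82
tcp_pos: [0.5327, -0.3745, 0.0604]
orientation: [-3.064, -0.684, -0.0]
contact_force: [2.8, 2.7, -3.5]
grip_width: 0.0321
gripper_force: 40.0
clock: 11.23
tcp_pos: [0.5335, -0.3753, 0.045]
orientation: [3.066, 0.683, 0.003]
contact_force: [5.8, 1.9, -3.6]
grip_width: 0.0322
gripper_force: 40.0
```

```bash
python3 -m crank '[[0.01,0.003,-0.01,0,-1],[0,0,-0.01,0,-1],[0,0,0,0,-1],[0,0,0,0,-1]]'; python3 -m crank '[[0,0,0,0,0.1],[0,0,0,0,0.1],[0,0,0,0,0.1],[0,0,0,0,0.1],[0,0,0.1,0,0.1],[0,0,0.2,0,0.1],[0,0,0.2,0,0.1],[0,0,0,0,0.1]]';  python3 - <<'E'
from h import *
print(r.get_obs()["tcp_pos"])
for n in("top","side"):
    f=r.grab_frame(n);cv2.imwrite(f"pics/{n}6.png",f)
a=cv2.imread("pics/top6.png")[175:240,360:425];b=cv2.imread("pics/side6.png")[130:195,270:335]
cv2.imwrite("pics/c6.png",np.hstack([cv2.resize(a,(390,390)),cv2.resize(b,(390,390))]))
E
```

```text
clock: 11.57
tcp_pos: [0.5338, -0.3755, 0.041]
orientation: [-3.067, -0.682, 0.001]
contact_force: [2.2, 2.2, -1.2]
grip_width: 0.0318
gripper_force: 40.3
clock: 12.23
tcp_pos: [0.5382, -0.3784, 0.1498]
orientation: [3.058, 0.679, 0.015]
contact_force: [1.6, -0.8, 1.3]
grip_width: 0.0465
gripper_force: 0.0
[ 0.53824989 -0.37837767  0.1498426 ]
```

View pics/c6.png

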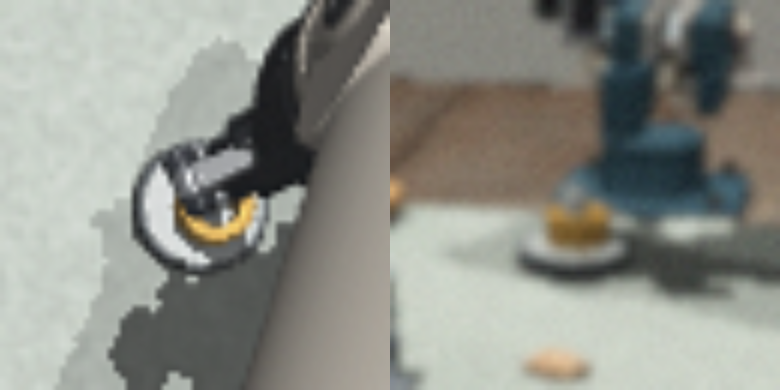

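Small collar is seated on the thin spigot (gold ring round it at crop (578,225), sitting on the disc). Now the rod: turn +123.7° and move above it.

```bash
python3 -m crank '[[-0.021,0.083,0,0.153,0.2],[-0.021,0.083,0,0.153,0.2],[-0.021,0.083,0,0.153,0.2],[-0.021,0.083,0,0.153,0.2],[-0.021,0.083,0,0.153,0.2],[-0.021,0.083,0,0.153,0.2],[-0.021,0.083,0,0.153,0.2],[-0.021,0.083,0,0.153,0.2]]'; python3 -m crank '[[-0.021,0.083,0,0.153,0.2],[-0.021,0.083,0,0.153,0.2],[-0.021,0.083,0,0.153,0.2],[-0.021,0.083,0,0.153,0.2],[-0.021,0.083,0,0.153,0.2],[-0.021,0.083,0,0.153,0.2],[-0.021,0.083,0,0.153,0.2],[-0.021,0.083,0,0.153,0.2]]'; python3 -m crank '[[-0.021,0.083,0,0.153,0.2],[-0.021,0.083,0,0.153,0.2],[0,0,0,0,0.2],[0,0,0,0,0.2],[0,0,0,0,0.2]]'; python3 - <<'E'
from bench import r
import numpy as np
from scipy.spatial.transform import Rotation as R
o=r.get_obs();y=R.from_rotvec(o["orientation"]).as_matrix()[:,1]
print(o["tcp_pos"],np.degrees(np.arctan2(y[1],y[0])),o["joints"][6])
E
```

```text
clock: 13.0
tcp_pos: [0.499, -0.2415, 0.1397]
orientation: [-2.396, -2.028, 0.002]
contact_force: [-0.4, 0.5, 0.1]
grip_width: 0.0513
gripper_force: 0.0
clock: 13.67
tcp_pos: [0.4655, -0.1089, 0.14]
orientation: [-1.186, -2.906, 0.0]
contact_force: [-0.0, 0.4, 0.5]
grip_width: 0.051
gripper_force: 0.0
clock: 14.08
tcp_pos: [0.4581, -0.0773, 0.1406]
orientation: [-0.843, -3.025, 0.0]
contact_force: [0.0, 0.0, 0.4]
grip_width: 0.0514
gripper_force: 0.0
[ 0.45807485 -0.07728097  0.14057099] 58.861184631057725 0.777148997130904
```

```bash
python3 -m crank '[[0.005,0.005,-0.15,0,0.2],[0,0,-0.15,0,0.2],[0,0,-0.15,0,0.2],[0,0,-0.11,0,0.2],[0,0,0,0,0.2],[0,0,0,0,0.2]]'; python3 -m crank '[[0,0,0,0,-1],[0,0,0,0,-1],[0,0,0,0,-1],[0,0,0,0,-1],[0,0,0,0,-1],[0,0,0,0,-1],[0,0,0,0,-1],[0,0,0,0,-1]]' 50;  python3 -m crank '[[0,0,0.1,0,-1],[0,0,0.15,0,-1],[0,0,0.2,0,-1],[0,0,0.2,0,-1],[0,0,0,0,-1],[0,0,0,0,-1]]'
```

```text
clock: 14.58
tcp_pos: [0.4588, -0.0761, 0.0285]
orientation: [-0.841, -3.024, 0.001]
contact_force: [-0.2, -0.0, 0.3]
grip_width: 0.0512
gripper_force: 0.0
clock: 15.25
tcp_pos: [0.4608, -0.076, 0.031]
orientation: [0.84, 3.024, -0.0]
contact_force: [-0.8, -0.6, 5.3]
grip_width: 0.0209
gripper_force: 48.7
clock: 15.75
tcp_pos: [0.4611, -0.0762, 0.1619]
orientation: [0.839, 3.021, -0.001]
contact_force: [-0.9, 0.1, -5.1]
grip_width: 0.0207
gripper_force: 50.8
```

```bash
python3 -m crank '[[0.078,0.092,0,-0.14,-1],[0.078,0.092,0,-0.14,-1],[0.078,0.092,0,-0.14,-1],[0.078,0.092,0,-0.14,-1],[0.078,0.092,0,-0.14,-1],[0.078,0.092,0,-0.14,-1],[0.078,0.092,0,-0.14,-1],[0.078,0.092,0,-0.14,-1]]'; python3 -m crank '[[0.078,0.092,0,-0.14,-1],[0,0,-0.1,0,-1],[0,0,-0.1,0,-1],[0,0,-0.05,0,-1],[0,0,0,0,-1],[0,0,0,0,-1],[0,0,0,0,-1]]'; python3 - <<'E'
from h import *
print(r.get_obs()["tcp_pos"])
for n in("top","side"):
    f=r.grab_frame(n);cv2.imwrite(f"pics/{n}7.png",f)
a=cv2.imread("pics/top7.png")[145:215,185:255];b=cv2.imread("pics/side7.png")[180:260,190:270]
cv2.imwrite("pics/c7.png",np.hstack([cv2.resize(a,(390,390)),cv2.resize(b,(390,390))]))
E
```

```text
clock: 16.42
tcp_pos: [0.5835, 0.072, 0.1571]
orientation: [-2.054, -2.375, 0.005]
contact_force: [0.8, -0.2, -4.0]
grip_width: 0.0208
gripper_force: 50.6
clock: 17.0
tcp_pos: [0.6002, 0.0898, 0.1098]
orientation: [2.176, 2.265, 0.001]
contact_force: [0.3, 0.6, -3.1]
grip_width: 0.0201
gripper_force: 50.5
[0.60021895 0.08982406 0.10977796]
```

View pics/c7.png

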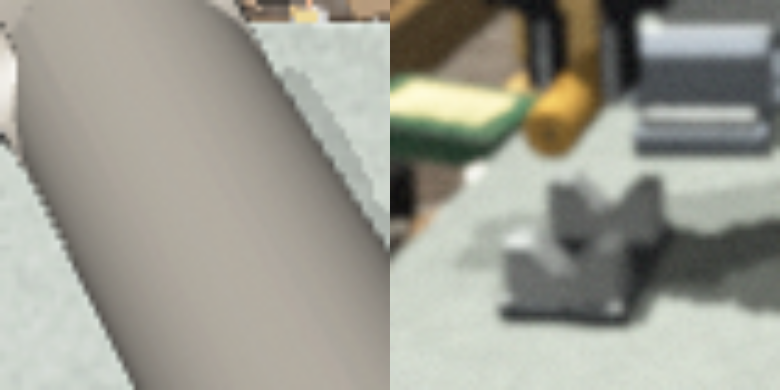

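The rod's near end (550,130) lines up with the V-groove (568,262) once the viewing slant is allowed for. I'll lower it.

```bash
python3 -m crank '[[0,0,-0.08,0,-1],[0,0,-0.08,0,-1],[0,0,-0.06,0,-1],[0,0,0,0,-1],[0,0,0,0,-1]]'; python3 -m crank '[[0,0,-0.02,0,-1],[0,0,-0.02,0,-1],[0,0,-0.01,0,-1],[0,0,0,0,-1],[0,0,0,0,-1]]'
```

```text
clock: 17.52
tcp_pos: [0.5998, 0.0899, 0.0653]
orientation: [-2.176, -2.265, 0.001]
contact_force: [0.3, 0.6, -3.5]
grip_width: 0.0203
gripper_force: 50.6
clock: 17.93
tcp_pos: [0.6018, 0.0905, 0.0566]
orientation: [2.174, 2.264, 0.005]
contact_force: [3.8, 0.9, 1.3]
grip_width: 0.0204
gripper_force: 51.3
```

```bash
python3 -m crank '[[0.01,0,-0.01,0,-1],[0,0,-0.005,0,-1],[0,0,0,0,-1],[0,0,0,0,-1]]'; python3 -m crank '[[0,0,0,0,0],[0,0,0,0,0],[0,0,0,0,0],[0,0,0,0,0],[0,0,0.1,0,0],[0,0,0.2,0,0],[0,0,0.15,0,0],[0,0,0,0,0]]'
```

```text
clock: 18.27
tcp_pos: [0.6034, 0.0904, 0.0548]
orientation: [2.173, 2.265, 0.003]
contact_force: [-3.1, -1.0, 16.8]
grip_width: 0.021
gripper_force: 53.2
clock: 18.93
tcp_pos: [0.6054, 0.0914, 0.1483]
orientation: [2.173, 2.262, 0.012]
contact_force: [0.9, 0.7, 0.7]
grip_width: 0.0427
gripper_force: 0.0
```

```bash
python3 -m crank '[[-0.0575,-0.004,0,0.15,0.75],[-0.0575,-0.004,0,0.15,0.75],[-0.0575,-0.004,0,0.15,0.75],[-0.0575,-0.004,0,0.15,0.75],[-0.0575,-0.004,0,0.15,0.75],[-0.0575,-0.004,0,0.15,0.75],[-0.0575,-0.004,0,0.15,0.75]]'; python3 -m crank '[[-0.0575,-0.004,0,0.15,0.75],[-0.0575,-0.004,0,0.15,0.75],[-0.0575,-0.004,0,0.15,0.75],[-0.0575,-0.004,0,0.15,0.75],[-0.0575,-0.004,0,0.15,0.75],[-0.0575,-0.004,0,0.15,0.75],[0,0,0,0,0.75],[0,0,0,0,0.75]]'; python3 - <<'E'
from h import *
from scipy.spatial.transform import Rotation as R
o=r.get_obs();y=R.from_rotvec(o["orientation"]).as_matrix()[:,1]
print(o["tcp_pos"],np.degrees(np.arctan2(y[1],y[0])),o["joints"][6])
for n in("top","side"):
    f=r.grab_frame(n);cv2.imwrite(f"pics/{n}8.png",f)
a=cv2.imread("pics/top8.png")[150:250,170:270];b=cv2.imread("pics/side8.png")[170:270,210:320]
cv2.imwrite("pics/c8.png",np.hstack([cv2.resize(a,(390,390)),cv2.resize(b,(400,390))]))
E
```

```text
clock: 19.52
tcp_pos: [0.5205, 0.0843, 0.1418]
orientation: [-1.077, -2.95, 0.001]
contact_force: [-0.2, 0.1, 0.1]
grip_width: 0.0747
gripper_force: 0.0
clock: 20.18
tcp_pos: [0.4523, 0.0793, 0.1421]
orientation: [-0.004, -3.141, 0.0]
contact_force: [0.4, -0.0, 0.4]
grip_width: 0.0751
gripper_force: 0.0
[0.45227456 0.0793113  0.14208036] 89.85168764520193 0.8729232038345991
```

View pics/c8.png

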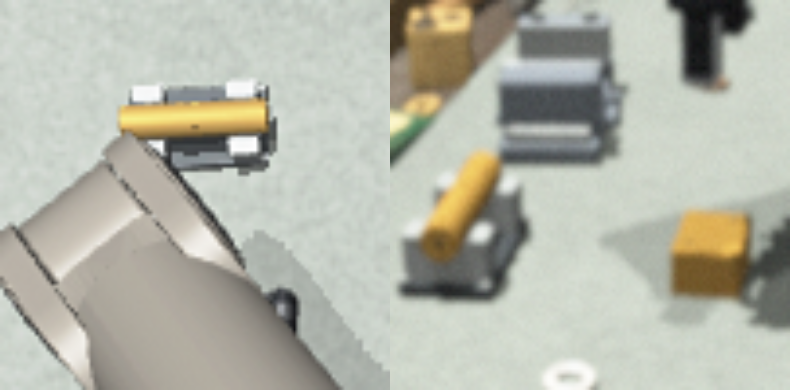

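The rod lies in both Vs, about 2 mm off-centre, and the gripper is above the block (side crop (710,250)). Gripping the block next.

```bash
python3 -m crank '[[0.009,0.009,-0.15,0,0.75],[0,0,-0.15,0,0.75],[0,0,-0.15,0,0.75],[0,0,-0.1,0,0.75],[0,0,0,0,0.75],[0,0,0,0,0.75]]'; python3 -m crank '[[0,0,0,0,-1],[0,0,0,0,-1],[0,0,0,0,-1],[0,0,0,0,-1],[0,0,0,0,-1],[0,0,0,0,-1],[0,0,0,0,-1],[0,0,0,0,-1]]' 60;  python3 -m crank '[[0,0,0.1,0,-1],[0,0,0.15,0,-1],[0,0,0.2,0,-1],[0,0,0.2,0,-1],[0,0,0,0,-1],[0,0,0,0,-1]]'; python3 - <<'E'
from h import *
f=r.grab_frame("side");cv2.imwrite("pics/side9.png",f[140:280,200:360])
for c in blobs(f,120):print(cv2.boundingRect(c),cv2.minAreaRect(c))
E
```

```text
clock: 20.78
tcp_pos: [0.4542, 0.0819, 0.0319]
orientation: [0.0, -3.14, -0.0]
contact_force: [0.3, -0.0, 0.5]
grip_width: 0.0748
gripper_force: 0.0
clock: 21.45
tcp_pos: [0.4557, 0.0817, 0.0341]
orientation: [-0.001, 3.138, 0.0]
contact_force: [-0.6, 0.3, 5.5]
grip_width: 0.0508
gripper_force: 62.2
clock: 21.95
tcp_pos: [0.4559, 0.0814, 0.165]
orientation: [0.001, 3.136, -0.001]
contact_force: [-0.6, -0.9, -3.6]
grip_width: 0.0505
gripper_force: 65.6
(211, 286, 27, 21) ((224.0, 296.0), (20.0, 26.0), 90.0)
(219, 210, 21, 27) ((228.80770874023438, 222.5384521484375), (9.707252502441406, 29.39910888671875), 33.690067291259766)
```

```bash
python3 -m crank '[[0.061,-0.084,0,-0.15,-1],[0.061,-0.084,0,-0.15,-1],[0.061,-0.084,0,-0.15,-1],[0.061,-0.084,0,-0.15,-1],[0.061,-0.084,0,-0.15,-1],[0.061,-0.084,0,-0.15,-1],[0.061,-0.084,0,-0.15,-1],[0.061,-0.084,0,-0.15,-1]]'; python3 -m crank '[[0.061,-0.084,0,-0.15,-1],[0.061,-0.084,0,-0.15,-1],[0.061,-0.084,0,-0.15,-1],[0.061,-0.084,0,-0.15,-1],[0,0,-0.1,0,-1],[0,0,0,0,-1],[0,0,0,0,-1],[0,0,0,0,-1]]'; python3 - <<'E'
from h import *
from scipy.spatial.transform import Rotation as R
o=r.get_obs();y=R.from_rotvec(o["orientation"]).as_matrix()[:,1]
print(o["tcp_pos"],np.degrees(np.arctan2(y[1],y[0])))
for n in("top","side"):
    f=r.grab_frame(n);cv2.imwrite(f"pics/{n}10.png",f)
a=cv2.imread("pics/top10.png")[140:220,260:350];b=cv2.imread("pics/side10.png")[125:225,220:320]
cv2.imwrite("pics/c10.png",np.hstack([cv2.resize(a,(400,355)),cv2.resize(b,(355,355))]))
E
```

```text
clock: 22.67
tcp_pos: [0.5507, -0.054, 0.1602]
orientation: [-1.431, -2.793, 0.003]
contact_force: [0.2, 0.7, -4.5]
grip_width: 0.0502
gripper_force: 65.7
clock: 23.33
tcp_pos: [0.5996, -0.1191, 0.1414]
orientation: [-2.035, -2.39, 0.002]
contact_force: [-0.2, -0.1, -3.4]
grip_width: 0.0505
gripper_force: 65.4
[ 0.59962347 -0.11905822  0.1414279 ] 9.167606917846236
```

View pics/c10.png

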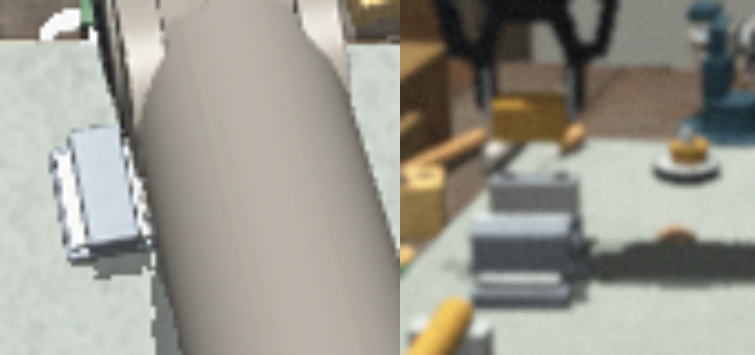

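The block hangs level over the opening (side crop (530,118)), in line with the jaws' centre. Lower it in steps.

```bash
python3 -m crank '[[0.008,0,-0.1,0,-1],[0,0,-0.08,0,-1],[0,0,-0.07,0,-1],[0,0,-0.05,0,-1],[0,0,0,0,-1],[0,0,0,0,-1]]'; python3 -m crank '[[0,0,-0.03,0,-1],[0,0,-0.02,0,-1],[0,0,-0.01,0,-1],[0,0,0,0,-1],[0,0,0,0,-1]]'
```

```text
clock: 23.93
tcp_pos: [0.6021, -0.1199, 0.0822]
orientation: [-2.038, -2.39, 0.0]
contact_force: [0.4, 0.8, -2.6]
grip_width: 0.0504
gripper_force: 65.5
clock: 24.35
tcp_pos: [0.6023, -0.1201, 0.0704]
orientation: [2.039, 2.39, 0.0]
contact_force: [0.2, -0.3, -3.5]
grip_width: 0.0504
gripper_force: 65.6
```

```bash
python3 -m crank '[[0,0,-0.01,0,-1],[0,0,0,0,-1],[0,0,0,0,-1]]'; python3 -m crank '[[0,0,-0.01,0,-1],[0,0,0,0,-1],[0,0,0,0,-1]]'
```

```text
clock: 24.6
tcp_pos: [0.6023, -0.1201, 0.0684]
orientation: [2.039, 2.39, 0.0]
contact_force: [0.9, 1.2, -3.7]
grip_width: 0.0506
gripper_force: 65.7
clock: 24.85
tcp_pos: [0.6024, -0.1201, 0.0682]
orientation: [2.038, 2.389, -0.001]
contact_force: [-6.1, 0.1, 12.7]
grip_width: 0.0507
gripper_force: 67.3
```

```bash
python3 -m crank '[[0,0,0.005,0,0.6],[0,0,0,0,0.6],[0,0,0,0,0.6],[0,0,0,0,0.6],[0,0,0,0,0.6],[0,0,0.1,0,0.6],[0,0,0.15,0,0.6],[0,0,0.15,0,0.6]]'; python3 -m crank '[[-0.1,-0.17,0,0,-1],[-0.1,-0.17,0,0,-1],[-0.1,-0.17,0,0,-1],[-0.1,-0.17,0,0,-1],[0,0,0,0,-1],[0,0,0,0,-1]]' 30; python3 - <<'E'
from h import *
for n in("top","side"):
    f=r.grab_frame(n);cv2.imwrite(f"pics/{n}11.png",f)
a=cv2.imread("pics/top11.png")[150:220,260:350];b=cv2.imread("pics/side11.png")[150:220,230:300]
cv2.imwrite("pics/c11.png",np.hstack([cv2.resize(a,(450,350)),cv2.resize(b,(350,350))]))
E
```

```text
clock: 25.52
tcp_pos: [0.6014, -0.12, 0.1472]
orientation: [-2.037, -2.388, 0.002]
contact_force: [0.5, 0.2, -0.7]
grip_width: 0.0682
gripper_force: 0.0
clock: 26.02
tcp_pos: [0.5204, -0.2595, 0.147]
orientation: [-2.046, -2.384, 0.002]
contact_force: [0.1, 0.4, 0.2]
grip_width: 0.0001
gripper_force: 0.0
```

View pics/c11.png

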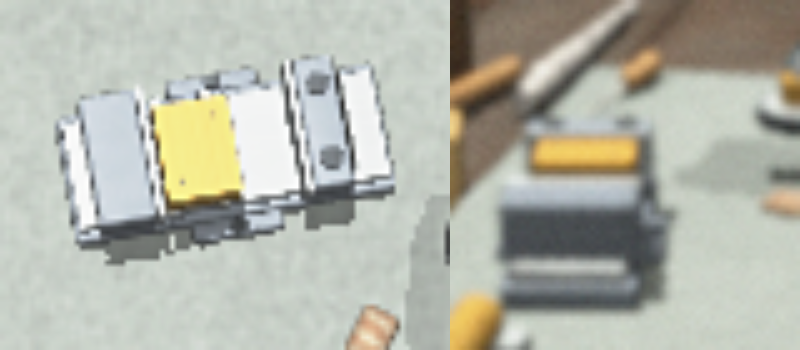

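The block sits level on the parallels, about 4 mm off the fixed jaw (top crop (198,150)). The sliding jaw, with two bolts, is on the right (322,115). Going behind the pad with shut fingers.

```bash
python3 -m crank '[[0.167,0.06,0,0,-1],[0.167,0.06,0,0,-1],[0.167,0.06,0,0,-1],[0,0,0,0,-1],[0,0,0,0,-1]]'; python3 -m crank '[[0,0,-0.15,0,-1],[0,0,-0.15,0,-1],[0,0,-0.1,0,-1],[0,0,-0.05,0,-1],[0,0,0,0,-1],[0,0,0,0,-1]]'; python3 -m crank '[[-0.008,0.05,0,0,-1],[0,0,0,0,-1],[0,0,0,0,-1]]'
```

```text
clock: 26.53
tcp_pos: [0.6252, -0.2155, 0.1471]
orientation: [-2.031, -2.396, -0.004]
contact_force: [-0.8, -0.3, -0.5]
grip_width: 0.0
gripper_force: 0.0
clock: 27.03
tcp_pos: [0.6225, -0.2199, 0.0577]
orientation: [-2.038, -2.39, -0.0]
contact_force: [0.0, -0.5, -0.2]
grip_width: 0.0003
gripper_force: 0.0
clock: 27.28
tcp_pos: [0.6217, -0.2093, 0.0589]
orientation: [2.036, 2.39, 0.002]
contact_force: [0.8, -0.4, 0.5]
grip_width: -0.0
gripper_force: 0.0
```

```bash
python3 -m crank '[[-0.003,0.02,0,0,-1],[-0.003,0.02,0,0,-1],[-0.003,0.02,0,0,-1],[-0.003,0.02,0,0,-1],[0,0,0,0,-1]]'; python3 -m crank '[[-0.003,0.02,0,0,-1],[-0.003,0.02,0,0,-1],[-0.003,0.02,0,0,-1],[0,0,0,0,-1]]'; python3 -m crank '[[-0.002,0.01,0,0,-1],[0,0.01,0,0,-1],[0,0,0,0,-1]]'
```

```text
clock: 27.7
tcp_pos: [0.6189, -0.1951, 0.0584]
orientation: [2.038, 2.388, -0.001]
contact_force: [0.6, -4.0, 2.7]
grip_width: 0.0003
gripper_force: 1.6
clock: 28.03
tcp_pos: [0.6168, -0.1827, 0.0579]
orientation: [2.038, 2.389, -0.001]
contact_force: [0.5, -3.5, 2.1]
grip_width: -0.0
gripper_force: 1.6
clock: 28.28
tcp_pos: [0.6163, -0.179, 0.0576]
orientation: [2.039, 2.389, -0.001]
contact_force: [-0.3, -3.8, 3.4]
grip_width: 0.0002
gripper_force: 2.1
```

```bash
python3 -m crank '[[-0.0015,0.01,0,0,-1],[-0.0015,0.01,0,0,-1],[0,0,0,0,-1]]'; python3 -m crank '[[-0.0015,0.01,0,0,-1],[0,0,0,0,-1]]'; python3 -m crank '[[-0.0015,0.01,0,0,-1],[0,0,0,0,-1]]'
```

```text
clock: 28.53
tcp_pos: [0.6157, -0.1756, 0.0576]
orientation: [2.039, 2.388, -0.002]
contact_force: [-1.1, -6.2, 3.5]
grip_width: 0.0001
gripper_force: 2.7
clock: 28.7
tcp_pos: [0.6154, -0.1744, 0.0576]
orientation: [2.04, 2.387, -0.002]
contact_force: [-0.6, -7.1, 2.8]
grip_width: -0.0
gripper_force: 3.5
clock: 28.87
tcp_pos: [0.6154, -0.1743, 0.0576]
orientation: [2.04, 2.384, -0.004]
contact_force: [0.9, -10.8, 1.8]
grip_width: 0.0002
gripper_force: 5.4
```

```bash
python3 -m crank '[[-0.0015,0.01,0,0,-1],[0,0,0,0,-1],[0,0,0,0,-1]]'; python3 -m crank '[[-0.0015,0.01,0,0,-1],[0,0,0,0,-1],[0,0,0,0,-1]]'; python3 - <<'E'
from h import *
for n in("top","side"):
    f=r.grab_frame(n);cv2.imwrite(f"pics/{n}12.png",f)
a=cv2.imread("pics/top12.png")[150:220,260:350];b=cv2.imread("pics/side12.png")[150:220,230:300]
cv2.imwrite("pics/c12.png",np.hstack([cv2.resize(a,(450,350)),cv2.resize(b,(350,350))]))
E
```

```text
clock: 29.12
tcp_pos: [0.6154, -0.1743, 0.0577]
orientation: [2.04, 2.382, -0.005]
contact_force: [2.0, -14.1, 0.5]
grip_width: 0.0004
gripper_force: 7.3
clock: 29.37
tcp_pos: [0.6154, -0.1742, 0.0577]
orientation: [2.041, 2.379, -0.007]
contact_force: [2.8, -19.0, -0.4]
grip_width: 0.0001
gripper_force: 9.3
```

View pics/c12.png

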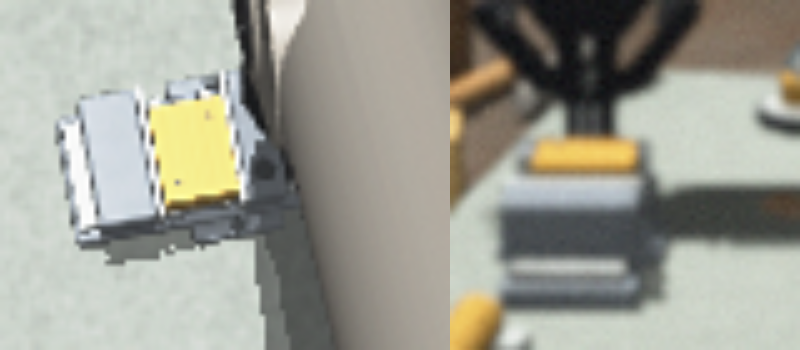

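The block has moved up against the fixed jaw, and the tool's stop at y=-0.174 agrees with the computed clamped position. One last firmer push, then withdraw.

```bash
python3 -m crank '[[-0.0015,0.01,0,0,-1],[-0.001,0.008,0,0,-1],[0,0,0,0,-1],[0,0,0,0,-1]]'; python3 -m crank '[[0.003,-0.03,0,0,-1],[0.008,-0.05,0,0,-1],[0.015,-0.1,0,0,-1],[0,0,0.15,0,-1],[0,0,0.2,0,-1],[0,0,0.1,0,-1],[-0.05,-0.17,0,0,-1],[-0.05,-0.17,0,0,-1]]'; python3 -m crank '[[-0.05,-0.17,0,0,-1],[-0.05,-0.17,0,0,-1],[-0.05,-0.17,0,0,-1],[-0.05,-0.17,0,0,-1],[0,0,0,0,-1],[0,0,0,0,-1]]'; python3 - <<'E'
from h import *
np.set_printoptions(precision=4,suppress=True)
for n in("top","side"):
    f=r.grab_frame(n);cv2.imwrite(f"pics/{n}13.png",f)
t=cv2.imread("pics/top13.png");s=cv2.imread("pics/side13.png")
o=np.zeros((590,790,3),np.uint8)
o[:330,:790]=cv2.resize(t[150:262,105:373],(790,330),interpolation=cv2.INTER_CUBIC)
o[335:590,:340]=cv2.resize(s[160:250,200:320],(340,255),interpolation=cv2.INTER_CUBIC)
o[335:590,345:790]=cv2.resize(t[150:212,262:370],(445,255),interpolation=cv2.INTER_CUBIC)
cv2.imwrite("pics/c13.png",o)
E
```

```text
clock: 29.8
tcp_pos: [0.6153, -0.1742, 0.0578]
orientation: [2.041, 2.374, -0.01]
contact_force: [5.5, -25.5, -2.3]
grip_width: -0.0005
gripper_force: 12.7
clock: 30.47
tcp_pos: [0.6017, -0.2625, 0.1495]
orientation: [2.029, 2.396, 0.008]
contact_force: [0.7, -0.5, -0.7]
grip_width: -0.0001
gripper_force: 0.0
clock: 30.97
tcp_pos: [0.5577, -0.4044, 0.1463]
orientation: [-2.043, -2.385, -0.001]
contact_force: [-0.6, 0.5, 0.4]
grip_width: -0.0003
gripper_force: 0.0
```

View pics/c13.png

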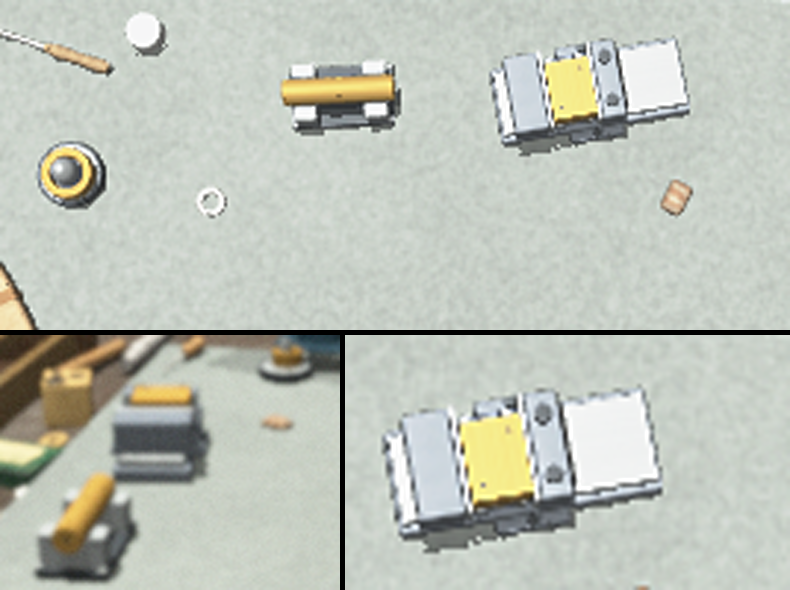

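The block is held between both jaws, the rod lies in both Vs, the large collar is on the thick spigot, and the small collar is seated at side crop (288,357). I'm handing in.

```bash
python3 -c '
from bench import r
print(r.hand_in())'
```

```text
the job is handed in; nothing more can be done
None
```

I handed the job in at about 31 s; the hand-in returned no verdict. The last pictures show the rod lying in both V-blocks, each collar down on its own spigot, the block clamped against the fixed jaw, and the arm clear.

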